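Sweep the loose hex nuts off the cutting mat into the catch tray

TASK

Sweep the three loose hex nuts along the green mat with your fingertips, through the open side of the black catch tray, until all three lie wholly on the tray's floor. Only push them: do not pick up or carry any nut. Leave everything else on the bench where it stands, including the little jar and the black module standing among the nuts, and finish with the hand clear.

Things in the scene. Friction and masses are not known exactly. Their poses are not given: they have to be found in the camera images.
- nut1_center (a point): First steel hex nut lying flat and loose: 24 mm across the flats, 28 mm across the corners, 13 mm high, with a 14 mm hole, about 33 g. The point is its centre, half-way up (6.5 mm above its underside). It starts on the mat in front of the tray's mouth; the three nuts are alike.
- nut2_center (a point): Second steel hex nut lying flat and loose: 24 mm across the flats, 28 mm across the corners, 13 mm high, with a 14 mm hole, about 33 g. The point is its centre, half-way up (6.5 mm above its underside).
- nut3_center (a point): Third steel hex nut lying flat and loose: 24 mm across the flats, 28 mm across the corners, 13 mm high, with a 14 mm hole, about 33 g. The point is its centre, half-way up (6.5 mm above its underside).
- nut1: The first nut's body, origin at the centre of the underside it starts on, z along its hole.
- nut2: The second nut's body, likewise.
- nut3: The third nut's body, likewise.
- tray: Low black catch tray fixed flat on the green mat (mat top 3 mm above the bench). Origin: centre of its underside, on the mat; z up. Open side towards its own -x; the other three sides have walls 25 mm high, 4 mm thick. Inside 130 mm deep along x (mouth edge at x = -65 mm, back wall at +65 mm) and 180 mm wide along y (side walls at y = -90 and +90 mm). Its floor is 2 mm thick.
- tray_mouth (a point): Middle of the tray's mouth edge, on its floor (2 mm above the mat). Axes as the tray's: nuts enter moving along +x. In front of this edge a ramp 14 mm long, as wide as the tray, runs from the mat up to the floor. The nuts, jar and module start on the mat 80 to 250 mm in front of it.
- jar: Small closed amber glass jar with a white cap, 34 mm in diameter and 42 mm high, loose on the mat among the nuts; origin at the centre of its underside. Leave it alone.
- module: Small black component block with a grey plate on top, 30 by 24 mm and 22 mm high with a row of short brass pins 7 mm long on its +x end, loose on the mat among the nuts; origin at the centre of its underside. Leave it alone.
- spool: Grey flanged spool standing upright beside the tray, 50 mm in diameter and 40 mm high; origin at the centre of its underside. Leave it alone.
- driver: Screwdriver 180 mm long lying on the mat to the robot's right, along its own x, handle to -x; origin near its middle. Leave it alone.
- bottle: Small white bottle with a black cap, 44 mm in diameter and 60 mm high, standing upright at the near right of the mat; origin at the centre of its underside. Leave it alone.

How it is judged (in metres and radians):
At the end, for the whole second after the job is handed in: All three nuts lie at rest inside the tray, each with its centre at least 13 mm past the mouth edge, between the walls and not above 30 mm over the bench; the jar, module, spool, screwdriver and bottle are within 15 mm of where they started, and the standing ones are upright (within 17 degrees) (x of nut1_center in the frame of tray between -0.052 and 0.065 m and y of nut1_center in the frame of tray between -0.09 and 0.09 m and height (world z) of each of nut1_center, nut2_center, nut3_center below 0.03 m and linear speed of each of nut1, nut2, nut3 below 0.02 m/s and x of nut2_center in the frame of tray between -0.052 and 0.065 m and y of nut2_center in the frame of tray between -0.09 and 0.09 m and x of nut3_center in the frame of tray between -0.052 and 0.065 m and y of nut3_center in the frame of tray between -0.09 and 0.09 m and distance of each of jar, module, spool, driver, bottle from where it was at the start of the episode below 0.015 m and angle between each of jar, spool, bottle, module's own z axis and vertical below 0.3 rad); the robot touches nothing.
It fails at once if a nut is lifted: its centre rises more than 36 mm above the bench, or more than 20 mm while it is still outside the tray (height (world z) of any of nut1_center, nut2_center, nut3_center above 0.036 m or (height (world z) of nut1_center above 0.02 m and x of nut1_center in the frame of tray below -0.07 m) or (height (world z) of nut2_center above 0.02 m and x of nut2_center in the frame of tray below -0.07 m) or (height (world z) of nut3_center above 0.02 m and x of nut3_center in the frame of tray below -0.07 m)).
It fails at once if the jar, module, spool, screwdriver or bottle is moved more than 15 mm from its place (distance of any of jar, module, spool, driver, bottle from where it was at the start of the episode above 0.015 m).
It also fails if it takes over 61 s, if anything falls off the work surface, if the arm or the gripper's body presses on something with over 40 N, if the wrist force passes 120 N, or if a joint passes its speed limit or range.

ROBOT

A 6-joint arm with a two-finger parallel gripper is mounted at the origin on the work surface. World frame = base frame: x ahead of the robot, y to its left, z up, the work surface at z = 0. Lengths are in mm, angles in rad, forces in N, time in s.
With the tool pointing down it reaches from about 375 to 975 mm from the base axis. Payload 3.8 kg.
Tool frame: the origin (TCP) lies at the very end of the fingers, on their centre line; the grasp point (between the pads) lies 19 mm behind it; x points along the fingers, z is the direction in which the jaws open and shut, and the axes are right-handed (so a half turn about x gives the same grasp; the last joint's range is limited). The gripper opens to 85 mm and grips with 20 to 120 N. Pads are 22 mm wide; open, the fingers measure 114 mm over their backs; the gripper's body (76 mm by 85 mm) begins 54 mm behind the grasp point. The pads swing forward as they close: fully open they stand 13 mm farther back than shut.
Start: joints at [-1.28, 0.264, 1.604, -0, 1.274, -0.037], TCP at [217.318, -639.055, 231.28] pointing down, gripper open.
Joint ranges: [-2.63, 2.63], [-0.94, 2.18], [0.31, 2.57], [-1.31, 4.45], [0, 2.66], [-2.55, 2.55]. Speed limits (rad/s): [2.57, 2.57, 3.14, 3.14, 3.14, 3.14].

INTERFACE

Orientations are given as a unit quaternion [x, y, z, w].
In Python, from station import bot gives the robot as it stands.
- The arm moves only by the shell command python3 -m handwheel 'ROWS'. ROWS is JSON, a list of rows, each a list of 7 numbers: the opening in per cent of the stroke, from 0 (shut) to 100 (fully open), then the shift along the tool's x, y, z in units of 50 mm (1.0 is 50 mm), then the turn, a rotation vector about the tool's x, y, z in units of 5 degrees (1.0 is 5 degrees). A call has 1 to 5 rows; each row shifts and turns the commanded pose from where the row before left it, along the tool's axes as they then stand; what a row does not reach is not made up. A row lasts 1/8 s, in which the tool goes at most 62.5 mm and 10.7 degrees, less where a joint would pass 70% of its speed; a pose out of reach is approached as far as the arm can. A call is refused whole if a number of a shift passes 1 or a number of a turn 1, either way. A call with a gripper value outside its range is refused whole. The fingers move at their own pace and stop on an object; the grip force is fixed at half the most. Time passes only in rows, so rows that do not move let the fingers close. It gives the time, the measured TCP pose, the force and the opening at its end, in the units of the state.
- bot.state(): the state, without advancing time (a new reading comes with each control period).
- bot.grab_frame(name): name is "scene" or "side" or "wrist"; returns a dict with "img" (400x640x3 uint8, blue, green, red), "depth" (400x640 float32, mm along the optical axis (not along the pixel's ray), 0 where there is no reading), "vertical_fov" (degrees; the focal length in pixels is half the picture's height over the tangent of half this angle, whatever the lens; pixels are square), "cx", "cy" (the principal point, pixels), "D" ([k1, k2, p1, p2, k3] as OpenCV has them; the pictures are not rectified), "R" (3x3) and "t" (3): a world point X has camera coordinates R X + t. Camera axes: x right, y down, z forward; pixel columns grow to the right and rows downward; lengths in mm; the calibration is good to about 2 mm. A picture is of the moment at which its call begins.
- bot.job_done(): hands the job in, once; it reports no verdict.
The state is a dict: "time": time; "joint_positions": joint angles; "qd": joint speeds; "effort": joint torques, N m; "tcp_pos": TCP position; "eef_rot": TCP orientation; "wrist_force": force on the tool from outside, world axes, zero at the start; "wrist_torque": the same for the moment, N m; "grip_width": finger opening in mm.
Only numpy, scipy, OpenCV 4.12 (cv2) and the standard library are available. Lean on these libraries where they do the work, as an engineer would, in place of code of your own. Each camera call takes 0.05 s, during which the arm holds its last target. There are 200 camera calls.

## Working session

There is one attempt and no reset: what is moved stays moved. The work goes in short steps, Python scripts to look and compute and a shell command to move; the robot and the scene stay as the last step left them, time stands still between calls to the robot, and variables do not carry over. Pictures are saved under pics/ and viewed, about 8 in all and at most 12, crops included, and the job is handed in when it is done.

```bash
ls; mkdir -p pics; cat > h.py <<'E'
import cv2,numpy as np
from station import bot
def grab(n,f):
    g=bot.grab_frame(n); cv2.imwrite(f'pics/{f}.png',g['img']); np.savez(f'pics/{f}.npz',**{k:v for k,v in g.items()}); return g
def load(f): return dict(np.load(f'pics/{f}.npz'))
def K(g):
    f=200/np.tan(np.radians(float(g['vertical_fov']))/2); return np.array([[f,0,float(g['cx'])],[0,f,float(g['cy'])],[0,0,1]])
def onplane(g,uv,z):
    p=cv2.undistortPoints(np.array(uv,float).reshape(-1,1,2),K(g),g['D'])[:,0]
    R=g['R'];c=-R.T@g['t']; d=np.c_[p,np.ones(len(p))]@R
    return c+d*((z-c[2])/d[:,2])[:,None]
def proj(g,X):
    return cv2.projectPoints(np.array(X,float).reshape(-1,1,3),cv2.Rodrigues(g['R'])[0],g['t'],K(g),g['D'])[0][:,0]
E
python3 - <<'E'
from h import *
for n in("scene","side"):
    g=grab(n,n+'0'); print(n,-g['R'].T@g['t'],g['R'][2])
s=bot.state();print(s['tcp_pos'],s['eef_rot'],s['time'],s['grip_width'])
from scipy.spatial.transform import Rotation as R
print(R.from_quat(s['eef_rot']).as_matrix())
E
```

```text
pics
scene [1172.70999186 -293.72832062  741.29502873] [-0.62455107  0.25931769 -0.73667517]
side [  145.0188303  -1018.61074061   723.88107785] [ 0.3504795  0.7652358 -0.5399799]
[ 217.14269917 -638.42191951  230.06091593] [ 0.41215718  0.57545819 -0.41125781  0.57431816] 0.1 85.61632483740162
[[-5.70231717e-04  9.46744103e-01  3.21986457e-01]
 [ 1.97278249e-03  3.21986948e-01 -9.46742052e-01]
 [-9.99997891e-01  9.53468996e-05 -2.05132736e-03]]
```

View pics/scene0.png

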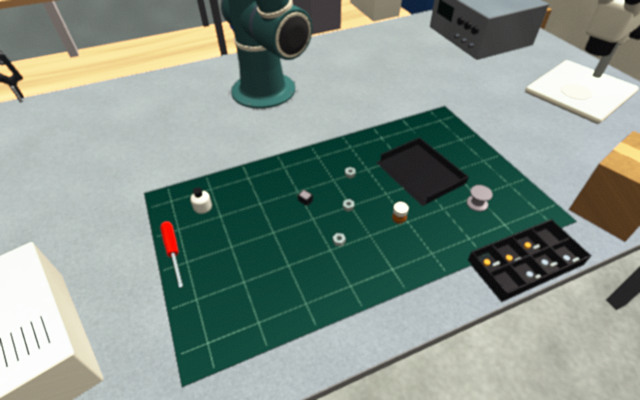

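View pics/side0.png

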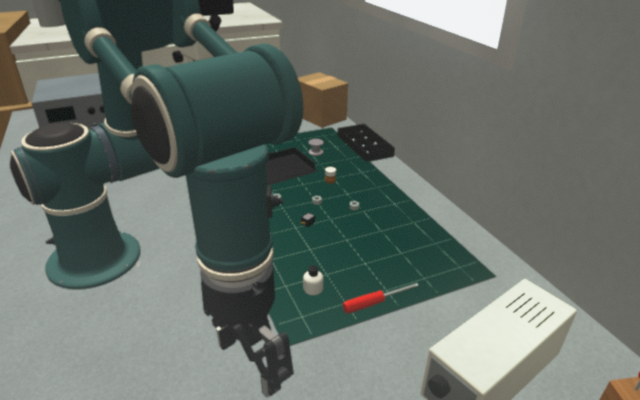

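The scene view shows nuts at about (350,172), (348,204) and (339,240). The module is at (305,197), the jar at (400,212) and the tray at (424,170). I'll enlarge that region and compute positions.

```bash
python3 - <<'E'
from h import *
g=load('scene0'); im=cv2.resize(g['img'][130:265,280:500],None,fx=3.6,fy=3.6,interpolation=cv2.INTER_CUBIC); cv2.imwrite('pics/c1.png',im)
P=lambda n,uv,z: print(n,onplane(g,uv,z).round(0)[:,:2].tolist())
P('nuts',[(350,172),(348,204),(339,240)],12)
P('mod',[(305,195)],25);P('jar',[(400,206)],45);P('bottle',[(200,207)],10);P('spool',[(480,190)],43)
P('mat',[(145,192),(446,107),(575,223),(184,384)],3)
E
```

```text
nuts [[487.0, 81.0], [587.0, 26.0], [677.0, -41.0]]
mod [[527.0, -62.0]]
jar [[668.0, 118.0]]
bottle [[445.0, -306.0]]
spool [[701.0, 318.0]]
mat [[328.0, -424.0], [338.0, 491.0], [851.0, 483.0], [844.0, -423.0]]
```

View pics/c1.png

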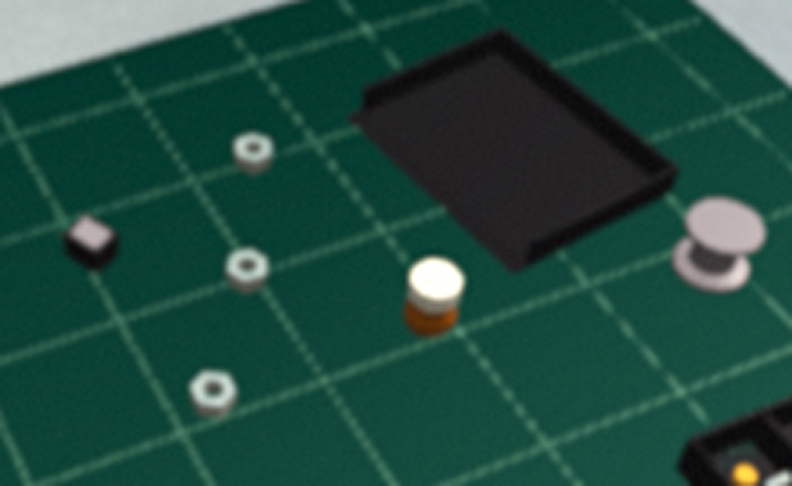

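```bash
cat >> h.py <<'E'
def cr(a): return [(280+x/3.6-.36,130+y/3.6-.36) for x,y in a]
E
python3 - <<'E'
from h import *
g=load('scene0')
P=lambda n,uv,z: print(n,onplane(g,cr(uv),z).round(0)[:,:2].tolist())
P('nuts',[(254,148),(247,265),(213,388)],16)
P('mod',[(94,232)],25);P('jar',[(437,278)],45);P('jarbase',[(431,328)],3)
P('mouth floor',[(355,121),(510,268)],5);P('back top',[(502,32),(677,172)],28)
P('walltop front',[(368,90),(532,245)],28)
E
```

```text
nuts [[486.0, 82.0], [588.0, 26.0], [673.0, -40.0]]
mod [[525.0, -59.0]]
jar [[671.0, 119.0]]
jarbase [[678.0, 117.0]]
mouth floor [[481.0, 170.0], [655.0, 192.0]]
back top [[460.0, 308.0], [642.0, 332.0]]
walltop front [[477.0, 181.0], [660.0, 202.0]]
```

```bash
cat >> h.py <<'E'
from scipy.spatial.transform import Rotation as Ro
M=np.array([568,181.]);U=np.array([-.122,.9925]);V=np.array([.9925,.122])
def w(s,v): return M+s*U+v*V
def sv(p): d=np.array(p)[:2]-M; return np.array([d@U,d@V])
def go(s,v,z,n=1):
    "units along tool axes to (s,v,z)"
    st=bot.state();A=Ro.from_quat(st['eef_rot']).as_matrix();p=np.array(st['tcp_pos'])
    print('now sv',sv(p).round(1),'z',round(p[2],1),'zaxis deg',np.degrees(np.arctan2(A[1,2],A[0,2])).round(1),'xaxis',A[:,0].round(3),'w',round(st['grip_width'],1),'t',st['time'])
    d=np.r_[w(s,v),z]-p; print('tool units total',(A.T@d/50).round(2),'per row',(A.T@d/50/n).round(3))
E
python3 - <<'E'
from h import *
s=bot.state();A=Ro.from_quat(s['eef_rot']).as_matrix();p=np.array(s['tcp_pos'])
T=np.r_[w(-150,-40),200];d=(T-p)/16;print(T)
for i in range(16):
    print((A.T@d/50).round(2)); A=A@Ro.from_rotvec([-np.radians(78/16),0,0]).as_matrix()
E
```

```text
[546.6    27.245 200.   ]
[ 0.04  0.66 -0.66]
[ 0.04  0.71 -0.6 ]
[ 0.04  0.76 -0.53]
[ 0.04  0.8  -0.47]
[ 0.04  0.84 -0.4 ]
[ 0.04  0.87 -0.33]
[ 0.04  0.89 -0.25]
[ 0.04  0.91 -0.17]
[ 0.04  0.92 -0.1 ]
[ 0.04  0.93 -0.02]
[0.04 0.93 0.06]
[0.04 0.92 0.14]
[0.04 0.9  0.22]
[0.04 0.88 0.29]
[0.04 0.85 0.37]
[0.04 0.82 0.44]
```

```bash
python3 -m handwheel '[[21,0.04,0.66,-0.66,-0.975,0,0],[21,0.04,0.71,-0.6,-0.975,0,0],[21,0.04,0.76,-0.53,-0.975,0,0],[21,0.04,0.8,-0.47,-0.975,0,0],[21,0.04,0.84,-0.4,-0.975,0,0]]'
python3 -m handwheel '[[21,0.04,0.87,-0.33,-0.975,0,0],[21,0.04,0.89,-0.25,-0.975,0,0],[21,0.04,0.91,-0.17,-0.975,0,0],[21,0.04,0.92,-0.1,-0.975,0,0],[21,0.04,0.93,-0.02,-0.975,0,0]]'
python3 -m handwheel '[[21,0.04,0.93,0.06,-0.975,0,0],[21,0.04,0.92,0.14,-0.975,0,0],[21,0.04,0.9,0.22,-0.975,0,0],[21,0.04,0.88,0.29,-0.975,0,0],[21,0.04,0.85,0.37,-0.975,0,0]]'
python3 -m handwheel '[[21,0.04,0.82,0.44,-0.975,0,0],[21,0,0,0,0,0,0]]'
python3 - <<'E'
from h import *
grab('wrist','w1'); go(-135,-93.5,60)
E
```

```text
time: 0.72
tcp_pos: [320.5, -429.0, 220.7]
eef_rot: [0.28, 0.649, -0.28, 0.649]
wrist_force: [0.4, -0.5, -0.7]
grip_width: 17.8
time: 1.35
tcp_pos: [422.7, -221.1, 210.9]
eef_rot: [0.137, 0.694, -0.137, 0.694]
wrist_force: [0.5, 0.2, -0.4]
grip_width: 17.7
time: 1.98
tcp_pos: [525.5, -13.0, 200.8]
eef_rot: [-0.013, 0.707, 0.013, 0.707]
wrist_force: [0.1, -0.5, 1.0]
grip_width: 18.0
time: 2.22
tcp_pos: [546.4, 29.7, 198.6]
eef_rot: [-0.043, 0.706, 0.043, 0.705]
wrist_force: [-0.4, -0.9, -0.3]
grip_width: 18.0
now sv [-148.8  -40.7] z 198.5 zaxis deg 6.9 xaxis [-0.002 -0.    -1.   ] w 18.1 t 2.275
tool units total [ 2.77  0.28 -1.05] per row [ 2.773  0.276 -1.051]
```

View pics/w1.png

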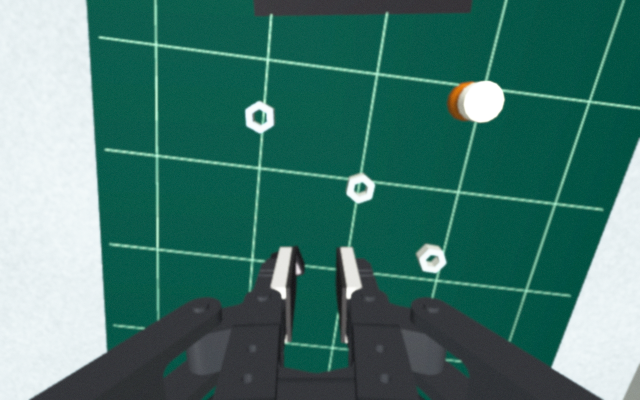

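The wrist view shows nuts at (260,117), (361,188) and (431,258), the jar cap at (480,102), and the mouth edge from (257,14) to (470,12).

```bash
python3 - <<'E'
from h import *
g=load('w1')
for n,uv,z in(('nuts',[(260,117),(361,188),(431,258)],16),('jar',[(480,102)],45),('mouth',[(255,14),(471,12)],4)):
    X=onplane(g,uv,z); print(n,X.round(0)[:,:2].tolist(),[sv(x).round(0).tolist() for x in X])
E
```

```text
nuts [[489.0, 80.0], [590.0, 26.0], [673.0, -39.0]] [[-90.0, -91.0], [-157.0, 3.0], [-231.0, 77.0]]
jar [[670.0, 116.0]] [[-77.0, 93.0]]
mouth [[476.0, 166.0], [662.0, 190.0]] [[-4.0, -93.0], [-3.0, 94.0]]
```

```bash
python3 -m handwheel '[[21,0.84,0.05,-0.26,0,0,0],[21,0.84,0.05,-0.26,0,0,0],[21,0.84,0.05,-0.26,0,0,0],[21,0.84,0.05,-0.25,0,0,0],[21,0.45,0,0,0,0,0]]'
python3 -m handwheel '[[21,0,0,0,0,0,0]]'
python3 - <<'E'
from h import *
grab('wrist','w2'); go(-109,-92,7.5)
E
```

```text
time: 2.9
tcp_pos: [489.6, 29.7, 6.1]
eef_rot: [-0.041, 0.708, 0.041, 0.704]
wrist_force: [0.7, -0.2, 0.4]
grip_width: 18.1
time: 3.02
tcp_pos: [490.6, 29.9, 6.8]
eef_rot: [-0.041, 0.708, 0.041, 0.704]
wrist_force: [0.1, 0.5, -0.4]
grip_width: 18.0
now sv [-140.6  -93.3] z 8.4 zaxis deg 6.7 xaxis [-0.002 -0.    -1.   ] w 17.9 t 3.075
tool units total [0.02 0.63 0.02] per row [0.017 0.632 0.022]
```

View pics/w2.png

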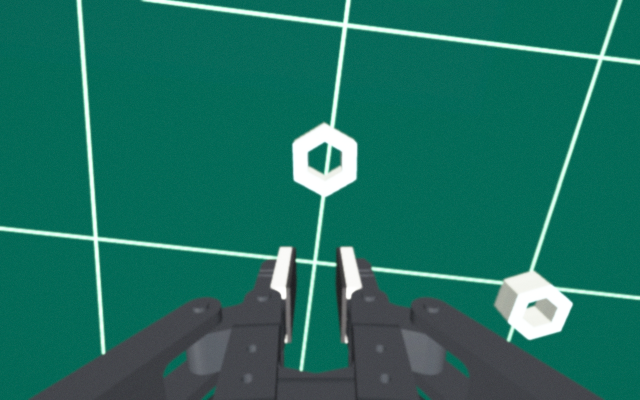

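Nut 1 at (325,160) is centred ahead of the finger gap, so I push.

```bash
python3 -m handwheel '[[21,0,0.4,0.05,0,0,0],[21,0,0.3,0,0,0,0],[21,0,0.2,0,0,0,0],[21,0,0.31,0.17,0,0,0],[21,0,0.31,0.17,0,0,0]]'
python3 -m handwheel '[[21,0,0.31,0.17,0,0,0],[21,0,0.31,0.17,0,0,0],[21,0,0,0,0,0,0]]'
python3 - <<'E'
from h import *
grab('wrist','w3'); go(15,-55,7.5)
E
```

```text
time: 3.7
tcp_pos: [504.8, 109.7, 9.3]
eef_rot: [-0.042, 0.706, 0.042, 0.706]
wrist_force: [-0.7, -1.3, 2.8]
grip_width: 18.2
time: 4.08
tcp_pos: [518.2, 143.2, 8.8]
eef_rot: [-0.042, 0.705, 0.043, 0.706]
wrist_force: [0.7, -0.0, 1.3]
grip_width: 18.1
now sv [-32.1 -54.8] z 8.5 zaxis deg 6.8 xaxis [ 0.  0. -1.] w 17.9 t 4.125
tool units total [ 0.02  0.94 -0.01] per row [ 0.021  0.941 -0.007]
```

View pics/w3.png

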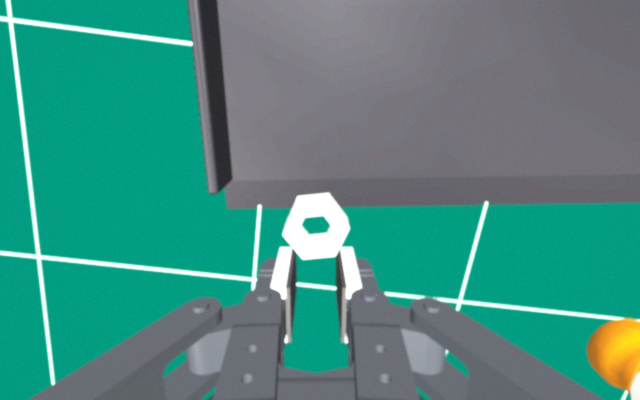

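Nut 1 sits caged at (316,225), in line with the mouth. Pushing it in.

```bash
python3 -m handwheel '[[21,0,0.28,0,0,0,0],[21,0,0.28,0,0,0,0],[21,0,0.28,0,0,0,0],[21,0,0.22,0,0,0,0],[21,0,0,0,0,0,0]]'
python3 -m handwheel '[[21,0,-0.5,0,0,0,0],[21,-1,-0.5,0,0,0,0],[21,-0.8,-0.5,0,0,0,0],[21,0,0,0,0,0,0]]'
python3 - <<'E'
from h import *
go(-200,2,7.5)
E
```

```text
time: 4.75
tcp_pos: [510.7, 195.3, 8.8]
eef_rot: [-0.042, 0.706, 0.042, 0.706]
wrist_force: [0.2, 0.5, -0.4]
grip_width: 17.6
time: 5.25
tcp_pos: [523.2, 118.9, 102.7]
eef_rot: [-0.041, 0.703, 0.041, 0.709]
wrist_force: [0.3, -0.8, 0.6]
grip_width: 17.8
now sv [-56.2 -52. ] z 102.7 zaxis deg 6.7 xaxis [ 0.008  0.001 -1.   ] w 17.8 t 5.25
tool units total [ 1.91 -2.87  1.08] per row [ 1.912 -2.87   1.084]
```

```bash
python3 -m handwheel '[[21,0,-0.95,0.36,0,0,0],[21,0,-0.96,0.36,0,0,0],[21,0,-0.96,0.36,0,0,0],[21,0.95,0,0,0,0,0],[21,0.93,0,0,0,0,0]]'
python3 -m handwheel '[[21,0,0,0,0,0,0]]'
python3 - <<'E'
from h import *
g=grab('wrist','w4'); go(-178,2,7.5)
E
```

```text
time: 5.88
tcp_pos: [590.3, -16.9, 2.9]
eef_rot: [-0.041, 0.706, 0.041, 0.706]
wrist_force: [0.4, 1.1, 41.7]
grip_width: 18.0
time: 6.0
tcp_pos: [591.3, -16.3, 3.9]
eef_rot: [-0.042, 0.706, 0.042, 0.706]
wrist_force: [0.2, -0.2, 0.1]
grip_width: 18.0
now sv [-198.3   -2.2] z 3.5 zaxis deg 6.8 xaxis [-0.001  0.    -1.   ] w 17.5 t 6.05
tool units total [-0.08  0.41  0.08] per row [-0.08   0.407  0.081]
```

View pics/w4.png

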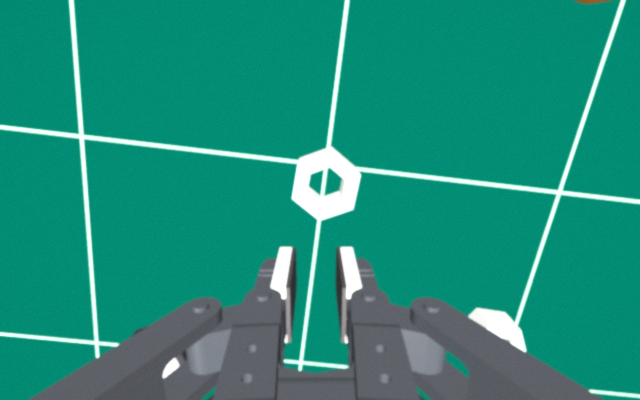

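Nut 2 at (325,183) is centred ahead, and the module (lower left) is clear. I overshot the descent and the tips brushed the mat, so I'll lift 4.5 mm and push.

```bash
python3 -m handwheel '[[21,-0.09,0.1,0.06,0,0,0],[21,0,0.3,0,0,0,0],[21,0,0.3,0,0,0,0],[21,0,0.42,0,0,0,0],[21,0,0.42,0,0,0,0]]'
python3 -m handwheel '[[21,0,0.42,0,0,0,0],[21,0,0.42,0,0,0,0],[21,0,0.42,0,0,0,0],[21,0,0.42,0,0,0,0],[21,0,0,0,0,0,0]]'
python3 - <<'E'
from h import *
g=grab('wrist','w5'); go(40,0,8.5)
E
```

```text
time: 6.68
tcp_pos: [583.8, 62.2, 9.2]
eef_rot: [-0.042, 0.706, 0.042, 0.706]
wrist_force: [0.8, -0.3, -1.4]
grip_width: 17.9
time: 7.3
tcp_pos: [574.2, 145.6, 9.3]
eef_rot: [-0.043, 0.706, 0.043, 0.706]
wrist_force: [0.2, -0.1, 0.0]
grip_width: 18.0
now sv [-36.8   1.8] z 9.3 zaxis deg 6.9 xaxis [ 0. -0. -1.] w 18.1 t 7.35
tool units total [ 0.02  1.54 -0.04] per row [ 0.016  1.535 -0.04 ]
```

View pics/w5.png

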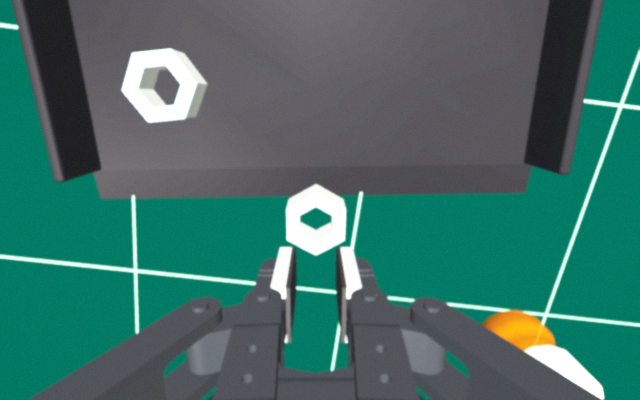

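Nut 1 is well inside at (164,86) and nut 2 is caged at (316,219). Pushing on.

```bash
python3 -m handwheel '[[21,0,0.3,0,0,0,0],[21,0,0.3,-0.02,0,0,0],[21,0,0.34,-0.02,0,0,0],[21,0,0.34,0,0,0,0],[21,0,0.25,0,0,0,0]]'
python3 -m handwheel '[[21,0,-0.4,0,0,0,0],[21,-0.9,-0.6,0,0,0,0],[21,-0.9,-0.9,0,0,0,0],[21,0,-1,0.4,0,0,0],[21,0,-1,0.4,0,0,0]]'
python3 -m handwheel '[[21,0,-1,0.4,0,0,0],[21,0,-1,0.37,0,0,0],[21,0,0,0,0,0,0]]'
python3 - <<'E'
from h import *
go(-276,76,9)
E
```

```text
time: 7.98
tcp_pos: [563.1, 221.0, 9.3]
eef_rot: [-0.042, 0.706, 0.042, 0.706]
wrist_force: [0.1, -0.1, 1.3]
grip_width: 18.0
time: 8.6
tcp_pos: [626.9, 29.2, 99.8]
eef_rot: [-0.042, 0.705, 0.042, 0.707]
wrist_force: [0.8, 0.1, -1.5]
grip_width: 18.0
time: 8.98
tcp_pos: [677.2, -68.1, 98.5]
eef_rot: [-0.041, 0.706, 0.04, 0.706]
wrist_force: [-1.0, 0.6, 0.2]
grip_width: 17.8
now sv [-260.6   78. ] z 98.5 zaxis deg 6.5 xaxis [ 0.001 -0.001 -1.   ] w 17.8 t 8.975
tool units total [ 1.79 -0.31 -0.04] per row [ 1.79  -0.306 -0.039]
```

```bash
python3 -m handwheel '[[21,0,-0.31,-0.02,0,0,0],[21,0.9,0,0,0,0,0],[21,0.85,0,0,0,0,0],[21,0,0,0,0,0,0]]'
python3 - <<'E'
from h import *
g=grab('wrist','w6'); go(-252,76,9)
E
```

```text
time: 9.48
tcp_pos: [672.4, -77.8, 6.8]
eef_rot: [-0.042, 0.709, 0.043, 0.703]
wrist_force: [-0.5, 0.1, 0.2]
grip_width: 18.1
now sv [-270.2   74.3] z 9.4 zaxis deg 6.8 xaxis [-0.004  0.001 -1.   ] w 18.0 t 9.525
tool units total [0.01 0.36 0.03] per row [0.009 0.365 0.034]
```

View pics/w6.png

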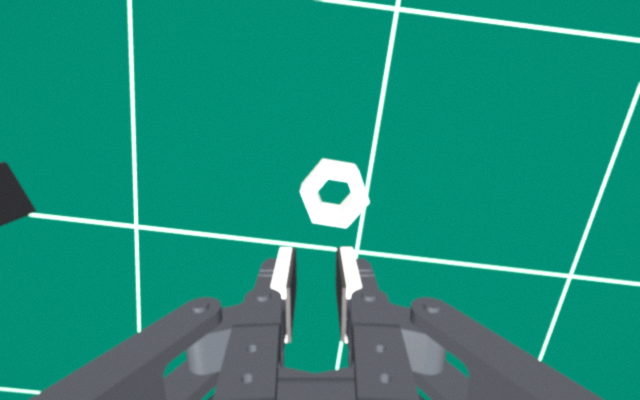

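Nut 3 at (335,193) is about 7 mm to the right of the gap centre. I'll shift over, push, then steer left of the jar.

```bash
python3 -m handwheel '[[21,0,0.1,0.13,0,0,0],[21,0,0.3,0,0,0,0],[21,0,0.25,0,0,0,0],[21,0,0.36,-0.16,0,0,0],[21,0,0.36,-0.16,0,0,0]]'
python3 -m handwheel '[[21,0,0.38,-0.16,0,0,0],[21,0,0.38,-0.16,0,0,0],[21,0,0.38,-0.16,0,0,0],[21,0,0.3,-0.06,0,0,0],[21,0,0,0,0,0,0]]'
python3 - <<'E'
from h import *
g=grab('wrist','w7'); go(20,38,9)
E
```

```text
time: 10.15
tcp_pos: [658.8, -10.4, 11.4]
eef_rot: [-0.042, 0.706, 0.042, 0.706]
wrist_force: [0.5, -1.0, 1.6]
grip_width: 17.7
time: 10.78
tcp_pos: [623.1, 57.8, 10.5]
eef_rot: [-0.042, 0.706, 0.043, 0.705]
wrist_force: [0.3, 1.2, -0.5]
grip_width: 18.1
now sv [-129.7   39.9] z 10.5 zaxis deg 6.8 xaxis [-0.001  0.    -1.   ] w 18.0 t 10.825
tool units total [ 0.03  2.99 -0.05] per row [ 0.031  2.994 -0.047]
```

View pics/w7.png

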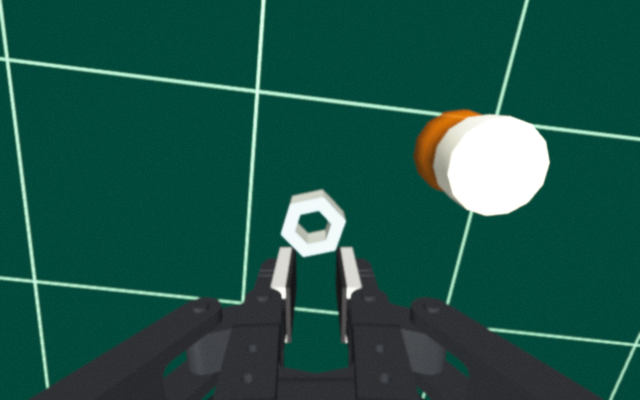

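Nut 3 is caged at (314,223), and the jar's near edge at column 415 is about 44 mm off the centre line, so it's clear. Straight in.

```bash
python3 -m handwheel '[[21,0.02,0.36,-0.05,0,0,0],[21,0,0.4,0,0,0,0],[21,0,0.4,0,0,0,0],[21,0,0.4,0,0,0,0],[21,0,0.36,0,0,0,0]]'
python3 -m handwheel '[[21,0,0.32,0,0,0,0],[21,0,0.32,0,0,0,0],[21,0,0.3,0,0,0,0],[21,0,0.2,0,0,0,0],[21,0,0,0,0,0,0]]'
python3 -m handwheel '[[21,0,-0.3,-0.03,0,0,0],[21,-0.9,-0.5,-0.1,0,0,0],[21,-1,-0.6,-0.1,0,0,0],[21,-1,-0.5,0,0,0,0],[21,0,0,0,0,0,0]]'
python3 - <<'E'
from h import *
g=grab('wrist','w8'); go(20,38,9)
grab('scene','s2')
E
```

```text
time: 11.45
tcp_pos: [609.8, 153.2, 9.8]
eef_rot: [-0.042, 0.706, 0.042, 0.706]
wrist_force: [0.7, -0.3, 0.3]
grip_width: 18.2
time: 12.08
tcp_pos: [603.7, 209.1, 10.1]
eef_rot: [-0.042, 0.706, 0.042, 0.706]
wrist_force: [-0.5, 0.1, 0.8]
grip_width: 18.1
time: 12.7
tcp_pos: [606.8, 109.8, 160.4]
eef_rot: [-0.04, 0.703, 0.041, 0.709]
wrist_force: [0.3, -1.6, 0.0]
grip_width: 18.0
now sv [-74.4  27.9] z 157.4 zaxis deg 6.6 xaxis [ 0.004  0.001 -1.   ] w 18.4 t 12.75
tool units total [2.97 1.89 0.18] per row [2.969 1.89  0.176]
```

View pics/w8.png

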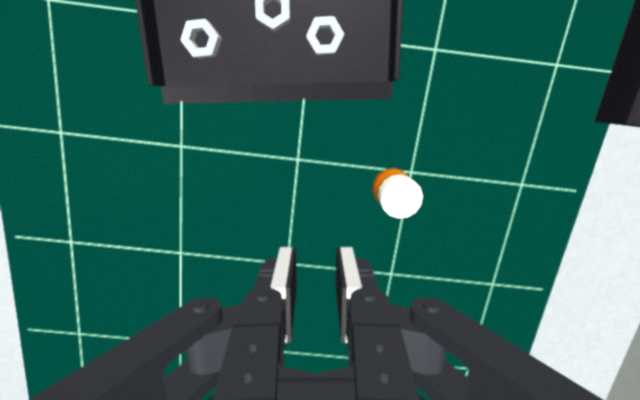

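View pics/s2.png

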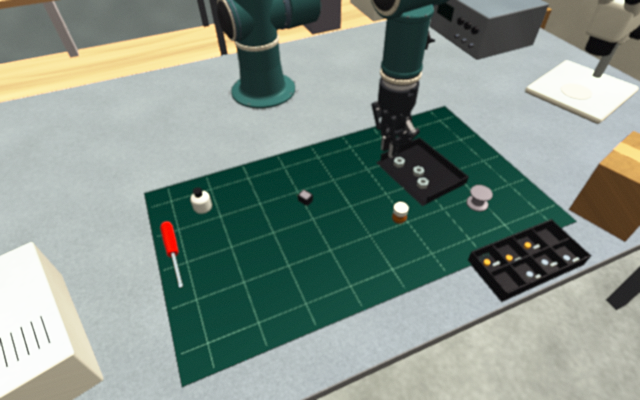

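All three nuts lie in the tray: wrist view (200,39), (272,10), (325,35). The other objects appear where they started in the scene view. I'll do a numeric check, then hand in.

```bash
python3 - <<'E'
from h import *
g=load('w8')
print([sv(x).round(0).tolist() for x in onplane(g,[(200,39),(272,10),(325,35)],18)], 'mouth',[sv(x).round(0).tolist() for x in onplane(g,[(163,86),(393,82)],5)],'jar',sv(onplane(g,[(401,197)],45)[0]).round(0))
a,b=load('scene0')['img'],load('s2')['img']
for n,(x,y) in dict(mod=(305,197),jar=(400,212),spool=(480,197),bottle=(200,202),driver=(172,255)).items():
    print(n,cv2.absdiff(a[y-14:y+14,x-14:x+14],b[y-14:y+14,x-14:x+14]).mean().round(2))
s=bot.state();print(s['tcp_pos'],s['wrist_force'],max(map(abs,s['qd'])))
bot.job_done()
E
```

```text
[[41.0, -55.0], [60.0, -0.0], [43.0, 38.0]] mouth [[8.0, -92.0], [10.0, 94.0]] jar [-76.  96.]
mod 1.46
jar 1.13
spool 1.12
bottle 1.15
driver 1.34
[603.11814515 111.02228378 155.09017896] [-0.7269337   0.91749696 -0.79816728] 0.033335021029057416
the job is handed in; nothing more can be done
```

All three nuts are in the tray and the job is handed in, at about 12.8 s of the 61 s allowed. I pushed them in one at a time with the fingertips held 18 mm apart, steering nut 1 clear of the tray's side wall and nut 3 clear of the jar.

**Nuts:** the last wrist picture puts them about 41, 60 and 43 mm past the mouth edge, and −55, 0 and +38 mm across the tray. In the same picture the visible mouth edge came out 8–10 mm further in than my reference. Even if that offset is real, each nut is at least 31 mm in, against the 13 mm required.

**Other objects:** comparing the scene pictures from before and after shows only noise at the jar, module, spool, bottle and screwdriver. The jar also measures within 3 mm of its first position.

**Hand:** it is clear, about 155 mm up, with wrist force near zero.

**One slip:** lowering behind nut 2, the fingertips overshot and pressed on the mat with about 42 N at the wrist (limit 120 N). The 40 N limit is for the arm or gripper body; I took this contact to be fingertips only. I lifted about 5 mm and carried on.

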